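# Set up the wax engraver: depth dial to 4, blue slab on the bed

## Task

Set up the bench engraver for the blue wax slab. First turn its depth dial to 4; after that, slide the blue slab straight up out of the slotted rack and stand it on the engraver's leaning bed, its lower edge down on the ledge between the yellow cheeks and its face lying flat against the back plate, then let go. Do not drop the slab, and leave the other slabs, the bottle and the tin where they are.

Things in the scene. Friction and masses are not known exactly. Their poses are not given: they have to be found in the camera images.
- rack: wooden rack, fixed, 196 x 118 x 52 mm (its x, y, z). Origin: centre of its underside on the bench; z up. Four slots across it, in planes perpendicular to its x axis, centred at x = -66, -22, +22, +66 mm; each 12 mm wide (x), 98 mm long (y), floor 12 mm above the bench, rim 52 mm above it. One wax slab stands in each slot.
- blue_slab: blue carving-wax slab, a plate 8 mm thick (its x), 90 mm wide (its y), 120 mm tall (its z), about 0.11 kg. Origin: centre of its lower 8 x 90 mm edge; z points up along the plate. Both faces are alike. It starts upright in any of the four slots.
- green_slab: green slab of the same size and origin, in another slot; to be left there
- purple_slab: dark purple slab of the same size and origin, in another slot; to be left there
- red_slab: red slab of the same size and origin, in another slot; to be left there
- engraver: bench engraver, fixed. Base plate 220 x 240 x 22 mm (x, y, z); origin: centre of its underside on the bench, z up. On its +y side a green housing 110 x 110 mm centred at x 0, y +63 mm, top at 131 mm, with the dial on top. On its -y side the leaning bed, open to the engraver's +x, and the spindle head in front of the bed.
- cutter (a point): tip of the brass cutter on the engraver's spindle head, 42 mm in x from the engraver's origin, 88 mm high. Behind it (further +x) a steel nose of 32 mm diameter from x 52 mm, and a green block x 70 to 106, 60 mm wide in y, top at 106 mm (engraver frame). Do not run into it.
- bed: the leaning bed: aluminium back plate and ledge. Origin: where the centre of the slab's lower edge belongs, x +20, y -62, z 60 mm in the engraver frame. z points up along the bed, leaning 30 degrees back from vertical to the engraver's -x; x is the back plate's normal, away from it; y along the ledge. A seated slab's frame coincides with this one (or is turned half round about z).
- bed_lip (a point): middle of the top of the bed's yellow front lip, at x +13, z +10 mm of the bed. In the bed frame: ledge surface z = 0; back plate's face x = -4 mm, plate 8 mm thick, 110 mm wide, 75 mm high (a seated slab stands 45 mm above it); lip x 10 to 16 mm, 10 mm high; yellow cheeks at y = +-55 mm, 30 mm high.
- dial (a joint): depth dial with click stops: number n is at n x 0.4 rad, numbers 0 to 6 (so 4 is 1.6 rad). Grows as the dial turns clockwise seen from above. The end of the bar marked with a yellow line is the pointer; at value q it points, in the engraver's frame, (1.2 - q) rad anticlockwise from the engraver's +x.
- dial_grip (a point): point on the dial's axis, halfway up its black bar grip (bar 64 mm long, 16 mm wide, 32 mm tall, its top 12 mm above this point; under it a disc of 34 mm radius, 20 mm below this point)
- bottle: brown glass bottle, diameter 56 mm, 150 mm tall; origin: centre of its underside; bystander
- tin: low round tin with a red lid, diameter 70 mm, 50 mm tall; origin: centre of its underside; bystander

How it is judged (in metres and radians):
On the way, in this order (a step that is already met when the one before it is completed fails the run):
1. the depth dial stands at 4, while the blue slab is still in the rack (value of joint dial between 1.46 and 1.74 rad and z of blue_slab in the frame of rack below 0.03 m), for 0.2 s.
2. the blue slab has been lifted clear of its slot (z of blue_slab in the frame of rack above 0.06 m), for 0.1 s.
At the end, for the whole second after the job is handed in: The dial stands at 4 (within 0.14 rad) and the blue slab rests released on the bed: lower edge down on the ledge (within 6 mm) behind the lip (within 8 mm of the back plate) and between the cheeks, flat against the back plate within 0.1 rad, at rest (value of joint dial between 1.46 and 1.74 rad and x of blue_slab in the frame of bed between -0.006 and 0.008 m and z of blue_slab in the frame of bed between -0.005 and 0.006 m and y of blue_slab in the frame of bed between -0.014 and 0.014 m and angle between the z axis of blue_slab and the z axis of bed, either way round below 0.1 rad and angle between the x axis of blue_slab and the x axis of bed, either way round below 0.1 rad and angle between blue_slab's own z axis and vertical below 0.8 rad and linear speed of blue_slab below 0.02 m/s); the robot touches nothing.
It fails at once if another slab is pulled out or tipped: moved by more than 15 mm (distance of any of green_slab, purple_slab, red_slab from where it was at the start of the episode above 0.015 m).
It fails at once if the bottle or the tin is moved by more than 20 mm (distance of any of bottle, tin from where it was at the start of the episode above 0.02 m).
It fails at once if the blue slab is dropped (in free fall, faster than 0.45 m/s) (contact force between blue_slab and anything else below 0.01 N and linear speed of blue_slab above 0.45 m/s).
It also fails if it takes over 51 s, if anything falls off the work surface, if the arm or the gripper's body presses on something with over 40 N, if the wrist force passes 120 N, or if a joint passes its speed limit or range.

## Robot

A 6-joint arm with a two-finger parallel gripper is mounted at the origin on the work surface. World frame = base frame: x ahead of the robot, y to its left, z up, the work surface at z = 0. Lengths are in m, angles in degrees, forces in N, time in s.
With the tool pointing down it reaches from about 0.375 to 0.9 m from the base axis. Payload 3.1 kg.
Tool frame: the origin (TCP) lies at the very end of the fingers, on their centre line; the grasp point (between the pads) lies 19 mm behind it (bot.tcp_to_grasp is the distance from the TCP to the grasp point, in m); z points along the fingers, y is the line along which they close (so a half turn about z gives the same grasp; the last joint's range is limited). The gripper opens to 87 mm and grips with 3 to 60 N. Pads are 19 mm wide; open, the fingers measure 117 mm over their backs; the gripper's body (75 mm by 190 mm) begins 51 mm behind the grasp point.
Start: joints at [64.658, 30.224, 82.088, -0, 67.689, -10.227], TCP at [0.163, 0.603, 0.194] pointing down, gripper open.
Joint ranges: [-176.69, 176.69], [-43.24, 126.21], [12.49, 139.97], [-82, 262], [0, 151.66], [-163.58, 163.58]. Speed limits (degrees/s): [159.86, 159.86, 180, 180, 180, 180].

## Interface

Orientations are given as a 3x3 rotation matrix whose columns are the frame's x, y, z axes.
In Python, from rig import telemetry, capture, camera_info, job, bot gives the robot as it stands. The module is installed in compiled form; this text tells all that it offers.
- The arm moves only by the tool carry_out, never from a script. Its argument "deltas" is a list that holds one entry, the list of rows, each a list of 7 numbers: the shift along the tool's x, y, z scaled (see below), then the turn, a rotation vector about the tool's x, y, z scaled (see below), then the closure, from -1 (fully open) to 1 (shut). In form: [[[dx, dy, dz, ax, ay, az, claw], ...]]. A call has exactly 10 rows; each row is the pose to reach, as a shift and turn from the pose commanded when the call began, along the tool's axes at that moment, turning the shorter way round; what a row does not reach only later rows make up. The controller multiplies each number of a shift by 15 cm and each number of a turn by 360 degrees. A row lasts 1/12 s, in which the tool goes at most 41.7 mm and 7.16 degrees, less where a joint would pass 70% of its speed; a pose out of reach is approached as far as the arm can. A call with a number of a shift or a turn outside -1 to 1 is refused whole. A call with a gripper value outside its range is refused whole. The fingers move at their own pace and stop on an object; the grip force is fixed at half the most. Time passes only in rows, so rows that repeat a pose let the fingers close, or fill a call up. It gives the time, the measured TCP pose, the force, the opening and the grip force at its end, in the units of the state.
- telemetry.read_state(): the state, without advancing time (a new reading comes with each control period).
- capture(name): name is "scene" or "top" or "wrist"; returns the picture (400x640x3 uint8, red, green, blue); there is no depth.
- camera_info(name): a dict with "mtx" (3x3 intrinsics, pixels), "cam_to_world" (4x4, takes a point from camera to world coordinates); the wrist camera has in their place "T_tool_cam" (4x4, takes a point from camera to tool coordinates, whose origin is the TCP and whose axes are the flange's). Camera axes: x right, y down, z forward; pixel columns grow to the right and rows downward; lengths in m; the calibration is good to about 2 mm. The wrist camera is an equidistant fisheye: a pixel r from the principal point sees the ray r / f radians off the axis. A picture is of the moment at which its call begins: read the wrist's pose just before it. camera_info takes no time and is no camera call.
- job.hand_in(): hands the job in; it is judged then, once.
The state is a dict: "time_s": time; "joint_positions": joint angles; "qvel": joint speeds; "tau": joint torques, N m; "position": TCP position; "tcp_rot": TCP orientation; "force": force on the tool from outside, world axes, zero at the start; "moment": the same for the moment, N m; "opening": opening from 0.0 (shut) to 1.0 (fully open); "grasp_force": force on a finger pad.
Only numpy, scipy, OpenCV 4.12 (cv2) and the standard library are available. Lean on these libraries where they do the work, as an engineer would, in place of code of your own. Each camera call takes 0.05 s, during which the arm holds its last target. There are 200 camera calls.

## Working session

There is one attempt and no reset: what is moved stays moved. The work goes in short steps, Python scripts to look and compute and a tool call to move; the robot and the scene stay as the last step left them, time stands still between calls to the robot, and variables do not carry over. Pictures are saved under pics/ and viewed, at most 10 in all, crops included, and the job is handed in when it is done.

Besides the shell and the picture viewer there is one more tool, called after "Request:" as name(argument=value, ...), one argument or row to a line, values as JSON. carry_out: Moves the arm, as the interface text tells. Its arguments: {"type":"object","properties":{"deltas":{"type":"array","items":{"type":"array","items":{"type":"array","items":{"type":"number"}}}}},"required":["deltas"]}

```bash
mkdir -p pics; python3 - <<'E'
from rig import telemetry,capture,camera_info
import cv2,numpy as np
np.set_printoptions(precision=4,suppress=True)
for n in ("scene","top","wrist"):
    im=capture(n); cv2.imwrite(f"pics/{n}0.png",im[:,:,::-1]); c=camera_info(n); print(n,c)
s=telemetry.read_state(); print(s)
E
```

```text
scene {'mtx': array([[420.8588,   0.    , 319.9993],
       [  0.    , 420.8588, 190.8303],
       [  0.    ,   0.    ,   1.    ]]), 'cam_to_world': array([[-0.4387,  0.7671, -0.4681,  0.9722],
       [ 0.8986,  0.3707, -0.2345,  0.1678],
       [-0.0064, -0.5235, -0.852 ,  0.8075],
       [ 0.    ,  0.    ,  0.    ,  1.    ]])}
top {'mtx': array([[374.9982,   0.    , 317.9692],
       [  0.    , 374.9982, 197.9213],
       [  0.    ,   0.    ,   1.    ]]), 'cam_to_world': array([[ 0.0053, -0.9924,  0.1226,  0.4579],
       [-0.9999, -0.0066, -0.0106, -0.0195],
       [ 0.0114, -0.1225, -0.9924,  1.0389],
       [ 0.    ,  0.    ,  0.    ,  1.    ]])}
wrist {'mtx': array([[309.7069,   0.    , 312.318 ],
       [  0.    , 309.7069, 196.3908],
       [  0.    ,   0.    ,   1.    ]]), 'T_tool_cam': array([[-0.0007, -0.9522, -0.3054,  0.084 ],
       [ 1.    , -0.0008,  0.0004,  0.0004],
       [-0.0007, -0.3054,  0.9522, -0.1892],
       [ 0.    ,  0.    ,  0.    ,  1.    ]])}
{'time_s': 0.15, 'joint_positions': array([ 64.6585,  30.2671,  82.1385,  -0.0001,  67.6887, -10.2245]), 'qvel': array([-0.0329, -0.1552, -0.219 , -0.0785,  0.1092,  0.0848]), 'tau': array([  0.0004, -44.0433, -17.6841,   0.0634,   0.0552,  -0.0001]), 'position': array([0.1627, 0.6028, 0.1935]), 'tcp_rot': array([[-0.9654,  0.2608, -0.0007],
       [ 0.2608,  0.9654, -0.0015],
       [ 0.0003, -0.0016, -1.    ]]), 'force': array([ 0.3018, -0.0661, -0.3599]), 'moment': array([-0.0002,  0.0043,  0.0276]), 'grasp_force': 0.0, 'opening': 0.9983723913526571}
```

View pics/scene0.png

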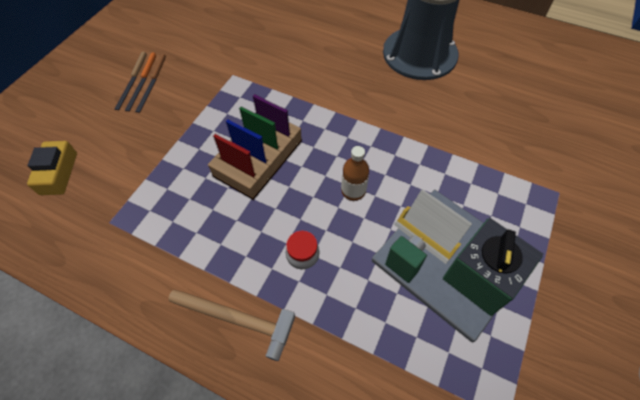

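View pics/top0.png

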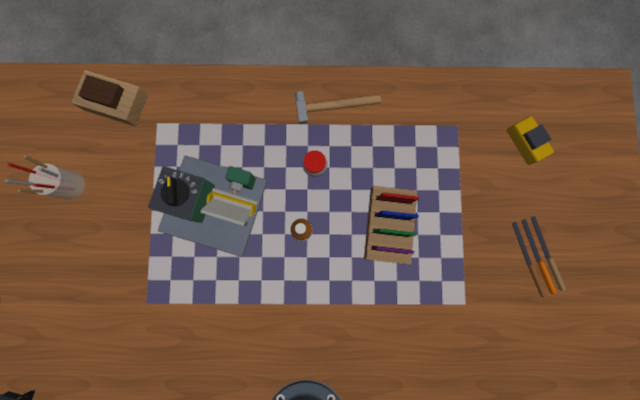

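The scene picture shows the rack with blue slab third from the robot (about 245,140), and the engraver with dial at (505,250). The top view shows the dial at (175,190), the bed at (230,207) and the blue slab's top edge at about (397,214). I'll enlarge these.

```bash
python3 - <<'E'
import cv2,numpy as np
t=cv2.imread("pics/top0.png");s=cv2.imread("pics/scene0.png")
r=lambda im,x,y,w,h:cv2.resize(im[y:y+h,x:x+w],(400,300),interpolation=cv2.INTER_CUBIC)
a=np.vstack([np.hstack([r(t,145,150,132,99),r(t,350,175,100,75+18)[:,:]]),np.hstack([r(s,370,180,184,138),r(s,200,80,120,90)])])
cv2.imwrite("pics/crop1.png",a)
E
```

```text
(no output)
```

View pics/crop1.png

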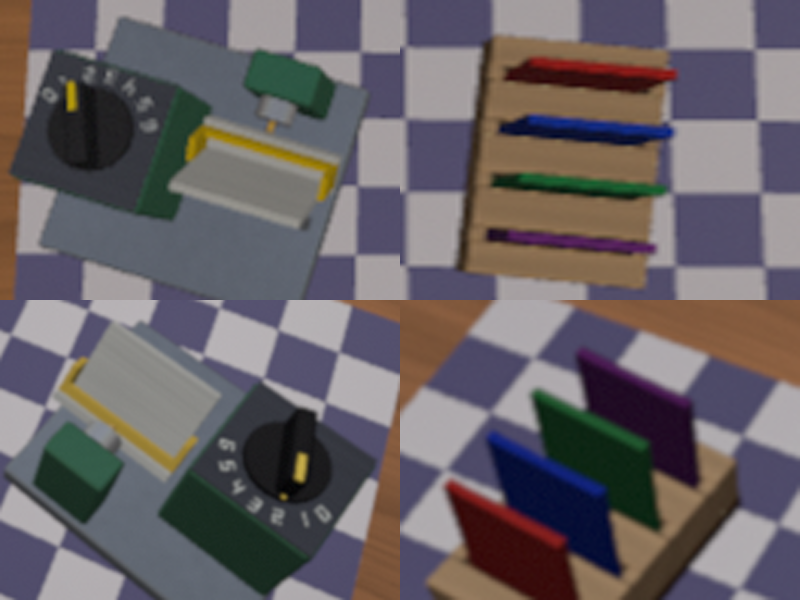

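View pics/wrist0.png

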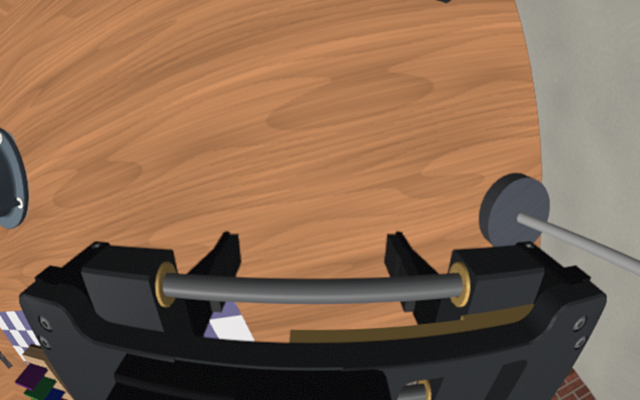

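```bash
cat > h.py <<'E'
import numpy as np,cv2
from rig import telemetry,capture,camera_info
np.set_printoptions(precision=4,suppress=True)
def ray(name,uv,st=None):
    c=camera_info(name);K=c["mtx"];d=np.array([(uv[0]-K[0,2])/K[0,0],(uv[1]-K[1,2])/K[1,1],1.])
    if name=="wrist":
        r=np.hypot(d[0],d[1]);s=np.sinc(r/np.pi);d=np.array([d[0]*s,d[1]*s,np.cos(r)])
        T=np.eye(4);T[:3,:3]=st["tcp_rot"];T[:3,3]=st["position"];T=T@c["T_tool_cam"]
    else: T=c["cam_to_world"]
    d=T[:3,:3]@d; return T[:3,3],d/np.linalg.norm(d)
def plane(name,uv,z,st=None):
    o,d=ray(name,uv,st);return o+d*(z-o[2])/d[2]
def tri(rs):
    A=sum(np.eye(3)-np.outer(d,d) for o,d in rs);b=sum((np.eye(3)-np.outer(d,d))@o for o,d in rs)
    p=np.linalg.solve(A,b);return p,max(np.linalg.norm(np.cross(p-o,d)) for o,d in rs)
def mask(im,lo,hi):
    return cv2.inRange(cv2.cvtColor(im,cv2.COLOR_RGB2HSV),np.array(lo),np.array(hi))
E
python3 - <<'E'
from h import *
t=cv2.imread("pics/top0.png")[:,:,::-1].copy();s=cv2.imread("pics/scene0.png")[:,:,::-1].copy()
for n,im in(("top",t),("scene",s)):
    hsv=cv2.cvtColor(im,cv2.COLOR_RGB2HSV)
    for nm,lo,hi in(("blue",(112,150,50),(125,255,255)),("yel",(18,150,100),(32,255,255))):
        m=mask(im,lo,hi);k,l,st,c=cv2.connectedComponentsWithStats(m)
        for i in range(1,k):
            if st[i,4]>5:
                mm=(l==i);v=hsv[...,2][mm]
                print(n,nm,st[i],c[i],np.percentile(v,[10,50,90]))
                if nm=="blue" and st[i,4]>40:
                    th=(np.percentile(v,5)+np.percentile(v,97))/2
                    print(cv2.boxPoints(cv2.minAreaRect(cv2.findNonZero((mm&(hsv[...,2]>th)).astype(np.uint8)))).tolist(),th)
# engraver: housing top + base corners, subpixel
def sub(im,pts):
    g=cv2.cvtColor(im,cv2.COLOR_RGB2GRAY);p=np.float32(pts).reshape(-1,1,2)
    return cv2.cornerSubPix(g,p.copy(),(3,3),(-1,-1),(3,50,.01)).reshape(-1,2)
q=lambda L,x,y,s:[(x+a/s,y+b/s) for a,b in L]
pt=sub(t,q([(120,18),(370,90),(42,243),(52,50),(10,175)],145,150,3.03))
ps=sub(s,q([(258,83),(375,162),(308,253),(7,170)],370,180,2.174))
print(pt,ps)
for p in pt[:3]:print(plane("top",p,.022))
for p in pt[3:]:print(plane("top",p,.131))
for p in ps[:3]:print(plane("scene",p,.131))
print(plane("scene",ps[3],.022))
E
```

```text
top blue [375 211  43   8 135] [397.7111 214.1481] [ 51. 111. 127.]
[[381.7326965332031, 213.6732635498047], [382.0396423339844, 210.6039581298828], [417.1881408691406, 214.1188201904297], [416.8811950683594, 217.18812561035156]] 89.5
top yel [514 116  40  46 582] [533.1993 138.6924] [120. 164. 167.]
top yel [167 177   3  10  28] [168.     181.1786] [135.2 145.5 179. ]
top yel [206 192  50  24 192] [230.6615 200.4167] [121.1 144.5 159. ]
scene blue [226 120  39  42 701] [246.2197 138.9529] [ 52.  53. 114.]
[[225.60003662109375, 121.80001068115234], [227.00003051757812, 119.00001525878906], [260.60003662109375, 135.80001831054688], [259.2000427246094, 138.6000213623047]] 85.5
scene yel [ 27 141  41  45 647] [ 47.493 166.711] [116. 167. 174.]
scene yel [399 207  61  51 297] [425.2862 236.229 ] [148.  151.  158.4]
scene yel [505 250   6  14  61] [507.8852 256.7377] [117. 163. 193.]
[[183.9604 154.9051]
 [267.1122 179.703 ]
 [158.8614 230.198 ]
 [161.6252 166.5194]
 [148.3003 207.7558]] [[490.0568 215.9098]
 [543.7947 254.2767]
 [511.6743 296.3753]
 [371.7962 258.0221]]
[0.7007 0.3401 0.022 ]
[0.633  0.1094 0.022 ]
[0.4932 0.3973 0.022 ]
[0.6451 0.3547 0.131 ]
[0.5434 0.3811 0.131 ]
[0.5143 0.2828 0.131 ]
[0.5481 0.3844 0.131 ]
[0.646  0.3514 0.131 ]
[0.637  0.1135 0.022 ]
```

```bash
cat >> h.py <<'E'
from scipy.spatial.transform import Rotation as Rn,Slerp
def down(th,tilt=None):
    a=np.radians(th);y=np.array([np.cos(a),np.sin(a),0]);z=np.array([0,0,-1.]);return np.column_stack([np.cross(y,z),y,z])
def go(*targets,start=None):
    if start is None:
        s=telemetry.read_state();p,R=s["position"],s["tcp_rot"]
    else:p,R=start
    for P,Q in targets:
        P=np.array(P);rv=Rn.from_matrix(R.T@Q).as_rotvec();n=1
        while True:
            sl=Rn.from_matrix(R)*Rn.from_rotvec(np.outer(np.linspace(0,1,n+1),rv))
            ds=[sl[i].as_matrix().T@((P-p)/n)/.15 for i in range(n)]
            if np.abs(ds).max()<.99 and np.linalg.norm(rv)/n<1.15 and np.linalg.norm(ds[0])<2.6:break
            n+=1
        for d in ds:print(np.round(np.r_[d,np.degrees(rv)/360/n],4).tolist())
        print('--');p,R=P,Q
E
python3 - <<'E'
from h import *
print(tri([ray("top",(399.5,213.9)),ray("scene",(243.1,128.8))]))
print(tri([ray("top",(381.9,212.1)),ray("scene",(226.3,120.4))]) ,tri([ray("top",(417,215.6)),ray("scene",(259.9,137.2))]))
print("yellow ptr",tri([ray("top",(168,181.2)),ray("scene",(507.9,256.7))]))
go(([.55,.30,.33],down(120)))
E
```

```text
(array([ 0.5327, -0.2289,  0.1292]), np.float64(0.0007691610111813384))
(array([ 0.5506, -0.2053,  0.1835]), np.float64(0.03459709404534059)) (array([ 0.519 , -0.2445,  0.0933]), np.float64(0.03687649860852339))
yellow ptr (array([0.6023, 0.3211, 0.1706]), np.float64(0.0005235622314175465))
[-0.7548, -0.3193, -0.2272, -0.0001, -0.0, -0.0313]
[-0.6778, -0.4607, -0.2272, -0.0001, -0.0, -0.0313]
[-0.5747, -0.5843, -0.2272, -0.0001, -0.0, -0.0313]
[-0.4493, -0.6853, -0.2273, -0.0001, -0.0, -0.0313]
--
```

Request:
carry_out(
  deltas=[
    [[-0.4,-0.16,-0.23,0,0,-0.0313,-1],[-0.755,-0.32,-0.23,0,0,-0.0313,-1],[-0.755,-0.32,-0.23,0,0,-0.0313,-1],[-0.755,-0.32,-0.23,0,0,-0.0313,-1],[-0.755,-0.32,-0.23,0,0,-0.0313,-1],[-0.755,-0.32,-0.23,0,0,-0.0313,-1],[-0.755,-0.32,-0.23,0,0,-0.0313,-1],[-0.755,-0.32,-0.23,0,0,-0.0313,-1],[-0.755,-0.32,-0.23,0,0,-0.0313,-1],[-0.755,-0.32,-0.23,0,0,-0.0313,-1]],
  ],
)

```text
time_s: 0.98
position: [0.2586, 0.528, 0.2284]
tcp_rot: [[-0.998, 0.065, -0.0], [0.065, 0.998, -0.0], [0.0, -0.0, -1.0]]
force: [-0.5, 0.4, -0.5]
opening: 0.993
grasp_force: 0.0
```

Request:
carry_out(
  deltas=[
    [[-0.678,-0.461,-0.227,0,0,-0.0313,-1],[-0.678,-0.461,-0.227,0,0,-0.0313,-1],[-0.678,-0.461,-0.227,0,0,-0.0313,-1],[-0.678,-0.461,-0.227,0,0,-0.0313,-1],[-0.678,-0.461,-0.227,0,0,-0.0313,-1],[-0.678,-0.461,-0.227,0,0,-0.0313,-1],[-0.678,-0.461,-0.227,0,0,-0.0313,-1],[-0.678,-0.461,-0.227,0,0,-0.0313,-1],[-0.678,-0.461,-0.227,0,0,-0.0313,-1],[-0.678,-0.461,-0.227,0,0,-0.0313,-1]],
  ],
)

```text
time_s: 1.82
position: [0.3555, 0.4522, 0.2624]
tcp_rot: [[-0.991, -0.131, -0.001], [-0.131, 0.991, -0.0], [0.001, -0.0, -1.0]]
force: [-1.0, -0.6, 0.2]
opening: 0.997
grasp_force: 0.0
```

Request:
carry_out(
  deltas=[
    [[-0.575,-0.584,-0.227,0,0,-0.0313,-1],[-0.575,-0.584,-0.227,0,0,-0.0313,-1],[-0.575,-0.584,-0.227,0,0,-0.0313,-1],[-0.575,-0.584,-0.227,0,0,-0.0313,-1],[-0.575,-0.584,-0.227,0,0,-0.0313,-1],[-0.575,-0.584,-0.227,0,0,-0.0313,-1],[-0.575,-0.584,-0.227,0,0,-0.0313,-1],[-0.575,-0.584,-0.227,0,0,-0.0313,-1],[-0.575,-0.584,-0.227,0,0,-0.0313,-1],[-0.575,-0.584,-0.227,0,0,-0.0313,-1]],
  ],
)

```text
time_s: 2.65
position: [0.4524, 0.3767, 0.2966]
tcp_rot: [[-0.947, -0.322, -0.001], [-0.322, 0.947, -0.0], [0.001, 0.0, -1.0]]
force: [0.8, -0.3, 0.2]
opening: 0.998
grasp_force: 0.0
```

Request:
carry_out(
  deltas=[
    [[-0.449,-0.685,-0.227,0,0,-0.0313,-1],[-0.449,-0.685,-0.227,0,0,-0.0313,-1],[-0.449,-0.685,-0.227,0,0,-0.0313,-1],[-0.449,-0.685,-0.227,0,0,-0.0313,-1],[-0.449,-0.685,-0.227,0,0,-0.0313,-1],[-0.449,-0.685,-0.227,0,0,-0.0313,-1],[-0.449,-0.685,-0.227,0,0,-0.0313,-1],[-0.449,-0.685,-0.227,0,0,-0.0313,-1],[-0.449,-0.685,-0.227,0,0,-0.0313,-1],[-0.449,-0.685,-0.227,0,0,-0.0313,-1]],
  ],
)

```text
time_s: 3.48
position: [0.5492, 0.301, 0.3308]
tcp_rot: [[-0.866, -0.501, -0.001], [-0.501, 0.866, -0.0], [0.0, 0.0, -1.0]]
force: [-0.1, 0.7, 0.3]
opening: 0.998
grasp_force: 0.0
```

```bash
python3 - <<'E'
from h import *
import pickle
s=telemetry.read_state();im=capture("wrist");cv2.imwrite("pics/w1.png",im[:,:,::-1]);pickle.dump(s,open("w1.pkl","wb"))
print(s["position"],s["tcp_rot"],s["joint_positions"],s["time_s"])
E
```

```text
[0.5492 0.301  0.3308] [[-0.8656 -0.5007 -0.0005]
 [-0.5007  0.8656 -0.0001]
 [ 0.0005  0.0002 -1.    ]] [  18.5153   23.7012   71.3372    0.0046   84.9916 -101.5317] 3.4833
```

View pics/w1.png

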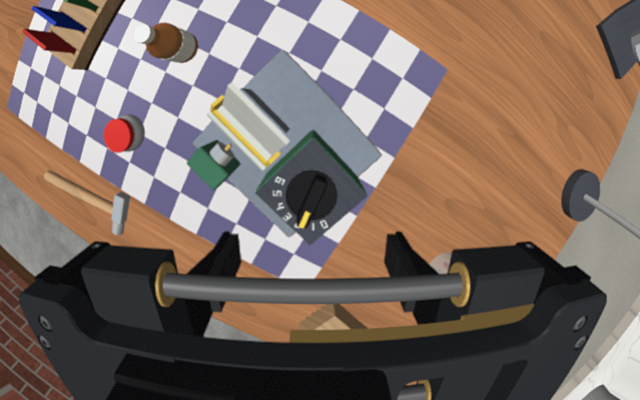

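The wrist view shows the dial at (311,195) with its yellow pointer at (305,218), the housing top's corners around (316,133), (367,198), (309,243) and (258,186), and the bed at (245,130).

```bash
python3 - <<'E'
from h import *
import pickle
st=pickle.load(open("w1.pkl","rb"));im=cv2.imread("pics/w1.png")[:,:,::-1].copy()
g=cv2.cvtColor(im,cv2.COLOR_RGB2GRAY)
p=cv2.cornerSubPix(g,np.float32([(316,133),(367,198),(309,243),(258,186),(283,50),(380,157)]).reshape(-1,1,2),(4,4),(-1,-1),(3,50,.01)).reshape(-1,2)
H=[plane("wrist",a,.131,st) for a in p[:4]];B=[plane("wrist",a,.022,st) for a in p[4:]]
print(p,np.array(H),np.mean(H,0),B)
for a in range(4):d=H[(a+1)%4]-H[a];print(np.linalg.norm(d),np.degrees(np.arctan2(d[1],d[0])))
d=B[1]-B[0];print(np.linalg.norm(d),np.degrees(np.arctan2(d[1],d[0])))
# yellow pointer, dial bar
m=mask(im,(18,120,90),(32,255,255));m[:190]=0;m[230:]=0;m[:,:290]=0;m[:,330:]=0
y,x=np.nonzero(m);print("yel",x.mean(),y.mean(),len(x))
o=[ray("wrist",(x.mean(),y.mean()),st),ray("top",(168,181.2)),ray("scene",(507.9,256.7))];P,e=tri(o);print(P,e)
cv2.imwrite("pics/w1c.png",cv2.resize(im[110:260,220:420][:,:,::-1],(800,600),interpolation=cv2.INTER_CUBIC))
b=cv2.inRange(g,0,24);b[:160]=0;b[232:]=0;b[:,:270]=0;b[:,350:]=0
k,l,s,c=cv2.connectedComponentsWithStats(b);print(s,c)
E
```

```text
[[313.0507 129.2368]
 [367.3758 195.846 ]
 [309.3582 244.8717]
 [258.     186.    ]
 [281.2424  48.7903]
 [380.     157.    ]] [[0.5078 0.2782 0.131 ]
 [0.5473 0.3847 0.131 ]
 [0.6485 0.3536 0.131 ]
 [0.608  0.2523 0.131 ]] [0.5779 0.3172 0.131 ] [array([0.428 , 0.1747, 0.022 ]), array([0.4995, 0.4019, 0.022 ])]
0.1136288500281394 69.62493781710917
0.10584834618377585 -17.07497934582756
0.10911130113064195 -111.78098829915615
0.10354420875558264 165.52495672648547
0.238243994734347 72.5458300813682
yel 304.22222222222223 219.05982905982907 117
[0.6027 0.3208 0.1717] 0.0008001289945976678
[[     0      0    640    400 255833]
 [   297    174     30     42    148]
 [   325    188      1      1      1]
 [   323    192      1      1      1]
 [   322    194      1      1      1]
 [   321    197      1      1      1]
 [   314    210      2      2      2]
 [   309    213      6      7     10]
 [   298    220      1      2      2]
 [   308    222      1      1      1]] [[319.5045 199.5058]
 [312.6824 188.0068]
 [325.     188.    ]
 [323.     192.    ]
 [322.     194.    ]
 [321.     197.    ]
 [314.5    210.5   ]
 [311.6    215.7   ]
 [298.     220.5   ]
 [308.     222.    ]]
```

View pics/w1c.png

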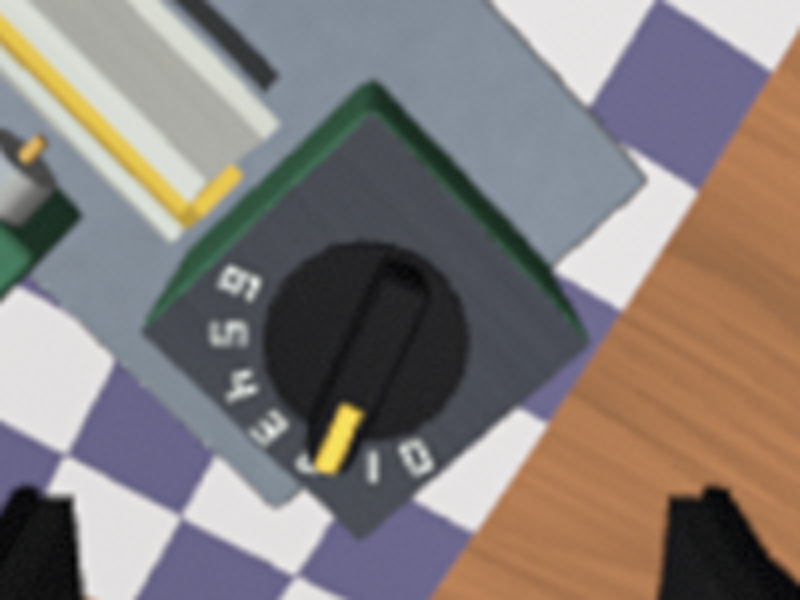

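The crop shows the pointer lying over number 2 (bar from (405,278) to (327,470) in crop pixels), disc centre (366,340), and housing-top corners (372,115), (587,342), (360,537), (145,330).

```bash
python3 - <<'E'
from h import *
import pickle
st=pickle.load(open("w1.pkl","rb"))
f=lambda a:(220+a[0]/4,110+a[1]/4)
P=lambda a,z:plane("wrist",f(a),z,st)
H=np.array([P(a,.131) for a in((372,115),(587,342),(360,537),(145,330))]);print(H,H.mean(0))
for a in range(4):d=H[(a+1)%4]-H[a];print(np.linalg.norm(d),np.degrees(np.arctan2(d[1],d[0])))
b=P((405,278),.1715);e=P((327,470),.1715);d=e-b;print("disc",P((366,340),.14),"bar",b,e,(b+e)/2,np.linalg.norm(d),np.degrees(np.arctan2(d[1],d[0])))
print("base",P((645,180),.022),P((490,0),.022),P((278,505),.022))
E
```

```text
[[0.5183 0.2842 0.131 ]
 [0.5474 0.3837 0.131 ]
 [0.6472 0.3539 0.131 ]
 [0.6172 0.2543 0.131 ]] [0.5825 0.319  0.131 ]
0.1036816012368779 73.71165483637313
0.10421106020602013 -16.60806798889934
0.10400820822789575 -106.76910539468203
0.10334068889735279 163.21018186010915
disc [0.5811 0.3182 0.14  ] bar [0.5504 0.3137 0.1715] [0.6146 0.3238 0.1715] [0.5825 0.3188 0.1715] 0.0650094538030745 8.965876216628049
base [0.4956 0.4019 0.022 ] [0.4657 0.3084 0.022 ] [0.6995 0.3412 0.022 ]
```

```bash
python3 - <<'E'
from h import *
go(([.582,.3188,.215],down(97)),([.582,.3188,.147],down(97)))
E
```

```text
[-0.2483, -0.0055, 0.7721, 0.0, -0.0001, 0.064]
--
[0.0, 0.0, 0.4533, 0.0, 0.0, 0.0]
--
```

Request:
carry_out(
  deltas=[
    [[-0.12,-0.003,0.386,0,0,0.03,-1],[-0.248,-0.0055,0.772,0,0,0.064,-1],[-0.248,-0.0055,0.772,0,0,0.064,-1],[-0.248,-0.0055,0.772,0,0,0.064,-1],[-0.248,-0.0055,0.772,0,0,0.064,-1],[-0.248,-0.0055,0.772,0,0,0.064,-1],[-0.248,-0.0055,0.772,0,0,0.064,-1],[-0.248,-0.0055,0.772,0,0,0.064,-1],[-0.248,-0.0055,0.772,0,0,0.064,-1],[-0.248,-0.0055,0.772,0,0,0.064,-1]],
  ],
)

```text
time_s: 4.37
position: [0.5832, 0.3182, 0.2166]
tcp_rot: [[-0.993, -0.121, 0.002], [-0.121, 0.993, 0.001], [-0.002, 0.001, -1.0]]
force: [-0.3, 0.4, -0.5]
opening: 1.0
grasp_force: 0.0
```

Request:
carry_out(
  deltas=[
    [[0,0,0.15,0,0,0,-1],[0,0,0.3,0,0,0,-1],[0,0,0.42,0,0,0,-1],[0,0,0.453,0,0,0,-1],[0,0,0.453,0,0,0,0.3],[0,0,0.453,0,0,0,1],[0,0,0.453,0,0,0,1],[0,0,0.453,0,0,0,1],[0,0,0.453,0,0,0,1],[0,0,0.453,0,0,0,1]],
  ],
)

```text
time_s: 5.2
position: [0.5833, 0.3182, 0.1481]
tcp_rot: [[-0.993, -0.12, 0.002], [-0.12, 0.993, 0.001], [-0.002, 0.0, -1.0]]
force: [0.2, -1.1, 0.6]
opening: 0.632
grasp_force: 0.0
```

```bash
python3 - <<'E'
from h import *
s=telemetry.read_state();print({k:s[k] for k in("time_s","position","tcp_rot","force","moment","opening","grasp_force")})
E
```

```text
{'time_s': 5.2, 'position': array([0.5833, 0.3182, 0.1481]), 'tcp_rot': array([[-0.9927, -0.1205,  0.0016],
       [-0.1205,  0.9927,  0.0005],
       [-0.0016,  0.0003, -1.    ]]), 'force': array([ 0.2149, -1.0654,  0.6087]), 'moment': array([ 0.0743, -0.0124, -0.0198]), 'opening': 0.631998800183375, 'grasp_force': 0.0}
```

Request:
carry_out(
  deltas=[
    [[0,0,0,0,0,0,1],[0,0,0,0,0,0,1],[0,0,0,0,0,0,1],[0,0,0,0,0,0,1],[0,0,0,0,0,0,1],[0,0,0,0,0,0,1],[0,0,0,0,0,0,1],[0,0,0,0,0,0,1],[0,0,0,0,0,0,1],[0,0,0,0,0,0,1]],
  ],
)

```text
time_s: 6.03
position: [0.5828, 0.318, 0.1471]
tcp_rot: [[-0.993, -0.12, -0.0], [-0.12, 0.993, -0.0], [0.0, -0.0, -1.0]]
force: [0.1, 0.2, 0.5]
opening: 0.012
grasp_force: 0.0
```

The fingers shut on nothing, so I'll look.

```bash
python3 - <<'E'
from h import *
a=capture("wrist");b=capture("scene");c=capture("top")
im=np.hstack([cv2.resize(b[160:320,360:560],(400,320),interpolation=2),cv2.resize(c[130:250,125:275],(400,320),interpolation=2)])
cv2.imwrite("pics/m2.png",np.vstack([im,cv2.resize(a[150:330,120:520],(800,280),interpolation=2)])[:,:,::-1])
E
```

```text
(no output)
```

View pics/m2.png

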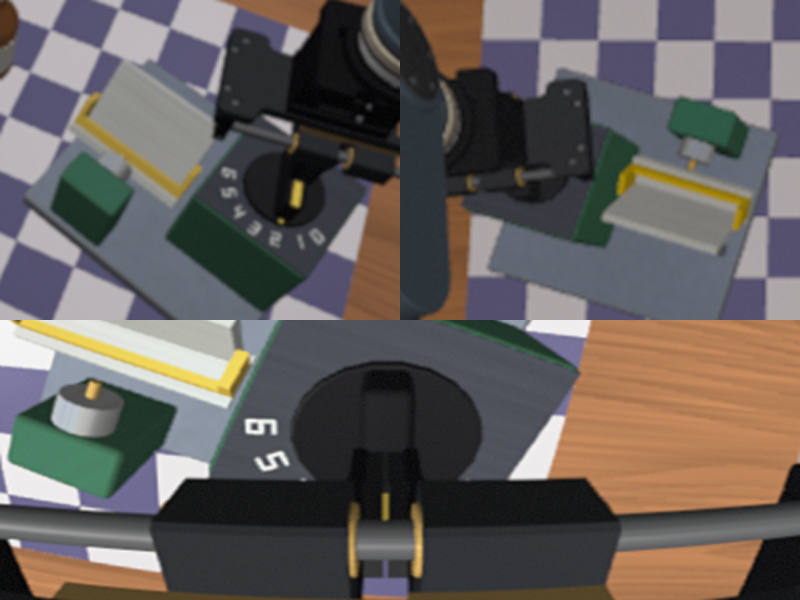

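The picture shows the fingers on either side of the bar with the yellow line between them, so the reading may be wrong. I'll read the state again.

```bash
python3 - <<'E'
from h import *
s=telemetry.read_state();print({k:s[k] for k in("time_s","position","force","moment","opening","grasp_force")})
E
```

```text
{'time_s': 6.1833, 'position': array([0.5828, 0.3181, 0.1472]), 'force': array([-0.4676, -0.0599, -0.0198]), 'moment': array([0.0413, 0.0364, 0.0081]), 'opening': 0.00457216321591262, 'grasp_force': 0.0}
```

Request:
carry_out(
  deltas=[
    [[0,0,0,0,0,0.005,1],[0,0,0,0,0,0.01,1],[0,0,0,0,0,0.015,1],[0,0,0,0,0,0.02,1],[0,0,0,0,0,0.02,1],[0,0,0,0,0,0.02,1],[0,0,0,0,0,0.02,1],[0,0,0,0,0,0.02,1],[0,0,0,0,0,0.02,1],[0,0,0,0,0,0.02,1]],
  ],
)

```text
time_s: 7.02
position: [0.5828, 0.318, 0.1471]
tcp_rot: [[-1.0, 0.005, -0.0], [0.005, 1.0, -0.0], [0.0, -0.0, -1.0]]
force: [-0.0, -0.0, -0.8]
opening: 0.005
grasp_force: 0.0
```

```bash
python3 - <<'E'
from h import *
s=telemetry.read_state();print({k:s[k] for k in("time_s","position","force","moment","opening","grasp_force","tau")})
E
```

```text
{'time_s': 7.0167, 'position': array([0.5828, 0.318 , 0.1471]), 'force': array([-0.0142, -0.0301, -0.7652]), 'moment': array([-0.0041, -0.0257,  0.027 ]), 'opening': 0.005067845832026801, 'grasp_force': 0.0, 'tau': array([  0.0018, -47.8589, -17.0261,  -0.0089,   0.085 ,  -0.0014])}
```

```bash
python3 - <<'E'
from h import *
for n,box,ref in(("scene",(495,240,525,275),None),("wrist",(280,150,345,330),None)):
    im=capture(n);m=mask(im,(18,120,80),(32,255,255));x0,y0,x1,y1=box;k=np.zeros_like(m);k[y0:y1,x0:x1]=m[y0:y1,x0:x1]
    K,l,s,c=cv2.connectedComponentsWithStats(k);print(n,s[1:].tolist(),c[1:].tolist())
im0=cv2.imread("pics/scene0.png");b=capture("scene");cv2.imwrite("pics/s3.png",b[:,:,::-1])
cv2.imwrite("pics/w3.png",capture("wrist")[:,:,::-1])
m=cv2.imread("pics/w3.png")
s=cv2.resize(cv2.imread("pics/s3.png")[200:290,440:560],(800,600),interpolation=2)
cv2.imwrite("pics/m3.png",np.vstack([s[:,100:700][:330],cv2.resize(m[170:300,210:430],(600,270),interpolation=2)]))
E
```

```text
scene [[505, 250, 7, 14, 76], [499, 269, 3, 3, 8]] [[508.0, 256.5], [499.875, 270.125]]
wrist [[312, 262, 2, 16, 30], [295, 269, 5, 47, 161], [325, 269, 6, 47, 199], [324, 326, 21, 4, 83]] [[312.46666666666664, 269.23333333333335], [296.53416149068323, 293.59627329192546], [327.80904522613065, 292.4070351758794], [334.12048192771084, 327.51807228915663]]
```

View pics/m3.png

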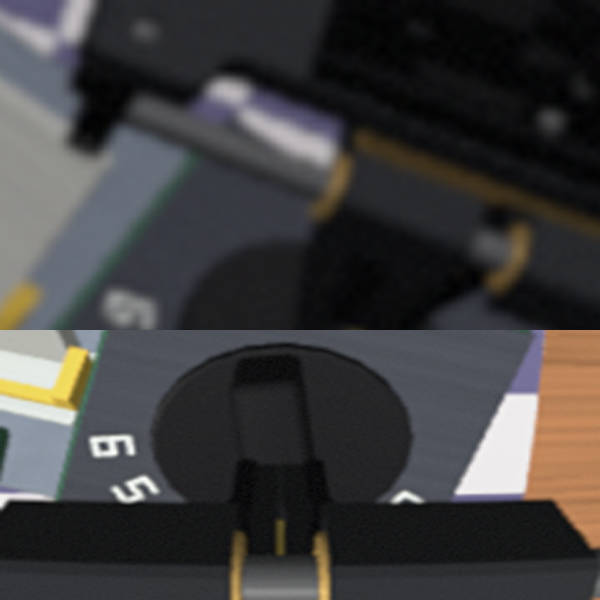

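The dial pointer has not moved in the scene view, at (508,256). In the wrist view the fingertips (row 232) are drawn over the bar, so they are above it even though the reported z says otherwise. The housing also measured about 5% small from the wrist, so the reported tool pose and the cameras disagree in height. I'll measure by how much.

```bash
python3 - <<'E'
from h import *
import pickle
from scipy.optimize import least_squares
L=lambda n:cv2.imread(f"pics/{n}.png")[:,:,::-1].copy()
st=pickle.load(open("w1.pkl","rb"))
def cen(im,lo,hi,box):
    m=mask(im,lo,hi);k=np.zeros_like(m);x0,y0,x1,y1=box;k[y0:y1,x0:x1]=m[y0:y1,x0:x1];y,x=np.nonzero(k);return x.mean(),y.mean()
red=((0,170,120),(8,255,255));
t,s,w=L("top0"),L("scene0"),L("w1")
tin=[cen(t,*red,(295,140,335,180)),cen(s,*red,(280,225,325,265)),cen(w,*red,(95,110,150,155))]
wh=((0,0,170),(180,50,255))
cap=[cen(t,*wh,(295,223,306,235)),cen(s,*wh,(350,146,366,160)),cen(w,*wh,(134,22,157,45))]
pts=[];pix=[]
for o in(tin,cap,[(168,181.2),(507.9,256.7),(304.2,219.06)]):
    P,e=tri([ray("top",o[0]),ray("scene",o[1])]);print(o,P,e);pts.append(P);pix.append(o[2])
f=lambda a:(220+a[0]/4,110+a[1]/4)
ex,ey=np.array([.9583,-.2857]),np.array([.2857,.9583])
for (a,b),z,u in(((-55,118),131,(587,342)),((55,118),131,(360,537)),((-55,8),131,(372,115)),((55,8),131,(145,330)),((-110,120),22,(645,180)),((110,120),22,(278,505))):
    xy=np.array([.5635,.2555])+a/1e3*ex+b/1e3*ey;pts.append(np.r_[xy,z/1e3]);pix.append(f(u))
pts=np.array(pts);c=camera_info("wrist");K=c["mtx"]
T=np.eye(4);T[:3,:3]=st["tcp_rot"];T[:3,3]=st["position"];T=T@c["T_tool_cam"]
def proj(x):
    R=Rn.from_rotvec(x[3:6]).as_matrix()@T[:3,:3];q=(pts-(T[:3,3]+x[:3]))@R
    r=np.hypot(q[:,0],q[:,1]);th=np.arctan2(r,q[:,2]);return np.c_[K[0,2]+K[0,0]*th*q[:,0]/r,K[1,2]+K[1,1]*th*q[:,1]/r]
pix=np.array(pix)
print((proj(np.zeros(6))-pix).round(1).tolist())
r=least_squares(lambda x:(proj(x)-pix).ravel(),np.zeros(6),loss="soft_l1")
print(r.x,(proj(r.x)-pix).round(1).tolist())
E
```

```text
[(np.float64(314.3454038997215), np.float64(161.1142061281337)), (np.float64(301.4165341812401), np.float64(245.06677265500795)), (np.float64(117.2874432677761), np.float64(135.11800302571862))] [ 0.6813 -0.0201  0.0436] 0.0003046708986189864
[(np.float64(300.0), np.float64(228.0)), (np.float64(357.59375), np.float64(150.875)), (np.float64(140.5335463258786), np.float64(32.65495207667732))] [0.496  0.0127 0.1486] 0.0004271616373146157
[(168, 181.2), (507.9, 256.7), (304.2, 219.06)] [0.6023 0.3211 0.1706] 0.0005235622314175465
[[-0.1, -0.7], [0.3, -0.9], [0.2, -0.8], [1.2, -1.4], [-1.9, 1.3], [-1.9, -5.5], [-5.2, -1.6], [0.8, -1.5], [-2.3, 1.2]]
[-0.0088 -0.0145  0.0033  0.0263 -0.0159  0.0033] [[0.2, -0.2], [1.1, 1.3], [2.3, 1.0], [1.4, -0.0], [-0.7, 1.1], [-0.2, -2.6], [-2.9, 0.1], [-0.1, -1.3], [-1.9, -0.4]]
```

Request:
carry_out(
  deltas=[
    [[0,0,0,0,0,-0.01,0],[0,0,0,0,0,-0.02,0],[0,0,0,0,0,-0.02,0],[0,0,0,0,0,-0.02,0],[0,0,0,0,0,-0.02,0],[0,0,0,0,0,-0.02,0],[0,0,0,0,0,-0.02,0],[0,0,0,0,0,-0.02,0],[0,0,0,0,0,-0.02,0],[0,0,0,0,0,-0.02,0]],
  ],
)

```text
time_s: 8.05
position: [0.5828, 0.3181, 0.1471]
tcp_rot: [[-0.993, -0.12, -0.0], [-0.12, 0.993, -0.0], [0.0, -0.0, -1.0]]
force: [-0.4, 0.3, -0.3]
opening: 0.492
grasp_force: 0.0
```

```bash
python3 - <<'E'
from h import *
from rig import bot
print([a for a in dir(bot) if a[0]!='_'],bot.tcp_to_grasp)
s=telemetry.read_state();print(s["opening"],s["force"],s["position"],s["time_s"])
w=capture("wrist");cv2.imwrite("pics/w4.png",w[:,:,::-1])
cv2.imwrite("pics/w4c.png",cv2.resize(w[180:320,210:410][:,:,::-1],(800,560),interpolation=2))
E
```

```text
['PlanningError', 'tcp_to_grasp'] 0.0187
0.49152480678335453 [-0.4122  0.3132 -0.2511] [0.5828 0.3181 0.1471] 8.05
```

View pics/w4c.png

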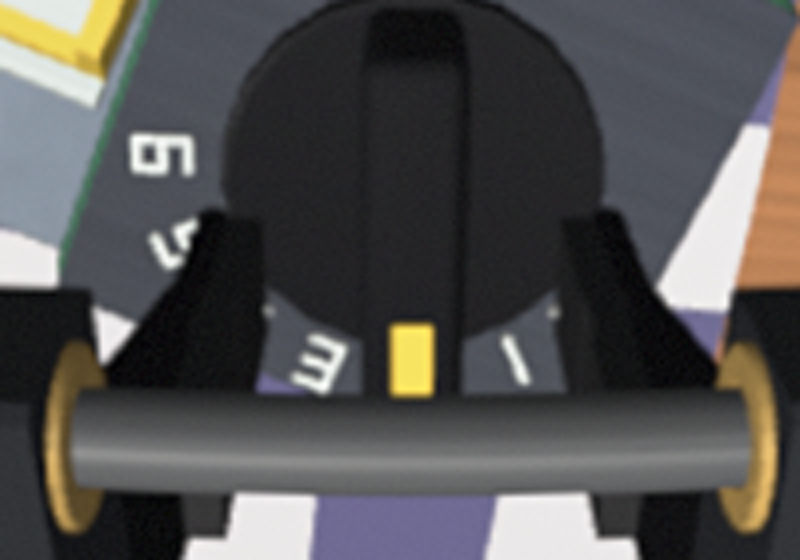

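The fingers straddle the bar (tips at rows about 232), but their apparent spacing puts the tips about level with the bar top. So the real tips end roughly 25 mm behind the reported TCP. I'll go down 21 mm and close.

Request:
carry_out(
  deltas=[
    [[0,0,0.05,0,0,0,0],[0,0,0.1,0,0,0,0],[0,0,0.14,0,0,0,0.5],[0,0,0.14,0,0,0,1],[0,0,0.14,0,0,0,1],[0,0,0.14,0,0,0,1],[0,0,0.14,0,0,0,1],[0,0,0.14,0,0,0,1],[0,0,0.14,0,0,0,1],[0,0,0.14,0,0,0,1]],
  ],
)

```text
time_s: 8.93
position: [0.5831, 0.3184, 0.1264]
tcp_rot: [[-0.993, -0.12, 0.001], [-0.12, 0.993, 0.001], [-0.001, 0.001, -1.0]]
force: [0.3, 1.3, 0.1]
opening: 0.187
grasp_force: 30.0
```

Request:
carry_out(
  deltas=[
    [[0,0,0,0,0,0.016,1],[0,0,0,0,0,0.033,1],[0,0,0,0,0,0.05,1],[0,0,0,0,0,0.066,1],[0,0,0,0,0,0.083,1],[0,0,0,0,0,0.1,1],[0,0,0,0,0,0.116,1],[0,0,0,0,0,0.127,1],[0,0,0,0,0,0.127,1],[0,0,0,0,0,0.127,1]],
  ],
)

```text
time_s: 9.77
position: [0.5829, 0.3181, 0.1265]
tcp_rot: [[-0.78, 0.625, 0.0], [0.625, 0.78, 0.0], [-0.0, 0.0, -1.0]]
force: [0.3, -0.1, -0.2]
opening: 0.182
grasp_force: 30.0
```

Request:
carry_out(
  deltas=[
    [[0,0,0,0,0,0,1],[0,0,0,0,0,0,0.3],[0,0,0,0,0,0,0],[0,0,0,0,0,0,0],[0,0,0,0,0,0,0],[0,0,-0.1,0,0,0,0],[0,0,-0.3,0,0,0,0],[0,0,-0.6,0,0,0,0],[0,0,-0.8,0,0,0,0],[0,0,-0.8,0,0,0,0]],
  ],
)

```text
time_s: 10.6
position: [0.5875, 0.3198, 0.255]
tcp_rot: [[-0.78, 0.626, 0.015], [0.626, 0.78, 0.005], [-0.009, 0.014, -1.0]]
force: [0.8, -0.3, 1.6]
opening: 0.5
grasp_force: 0.0
```

```bash
python3 - <<'E'
from h import *
import pickle
s=telemetry.read_state();w=capture("wrist");cv2.imwrite("pics/w5.png",w[:,:,::-1]);pickle.dump(s,open("w5.pkl","wb"))
sc=capture("scene");cv2.imwrite("pics/s5.png",sc[:,:,::-1])
print(s["position"],s["joint_positions"])
for n,im,b,st in(("wrist",w,(240,140,400,275),s),("scene",sc,(480,225,545,290),None)):
    m=mask(im,(18,120,90),(32,255,255));x0,y0,x1,y1=b;k=np.zeros_like(m);k[y0:y1,x0:x1]=m[y0:y1,x0:x1]
    K,l,S,c=cv2.connectedComponentsWithStats(k)
    for i in range(1,K):
        if S[i,4]>8:p=plane(n,c[i],.171,st);d=p-np.array([.582,.3188,.171]);print(n,S[i],c[i],p,np.linalg.norm(d),"q",1.2-np.arctan2(d[1],d[0])-np.radians(16.6))
E
```

```text
[0.5875 0.3198 0.255 ] [ 19.0124  30.143   72.0016   0.0005  76.9264 -32.2144]
wrist [240 189  27  30 199] [254.6683 206.7487] [0.5655 0.2699 0.171 ] 0.05164815485143749 q 2.8063573765649337
wrist [303 199   8  24 183] [306.4918 210.1967] [0.599  0.3058 0.171 ] 0.02141198833538799 q 1.561537879021797
wrist [390 266  10   9  67] [394.7463 270.9403] [0.7119 0.3343 0.171 ] 0.13080208677348448 q 0.791129815918439
scene [493 246  13   9  67] [499.1045 250.1045] [0.5974 0.305  0.171 ] 0.020706772922042933 q 1.6425036351990603
```

The dial reads about 1.6. Next I'll check the bed's position using its yellow lip and measure the blue slab's line.

```bash
python3 - <<'E'
from h import *
import pickle
L=lambda n:cv2.imread(f"pics/{n}.png")[:,:,::-1].copy()
O=np.array([.5645,.2581]);ex,ey=np.array([.9583,-.2857]),np.array([.2857,.9583])
for n,f,b,st in(("top","top0",(200,185,260,220),None),("scene","scene0",(395,200,465,262),None),("scene","s5",(395,200,465,262),None),("wrist","w1",(190,90,285,170),pickle.load(open("w1.pkl","rb"))),("wrist","w5",(60,60,270,225),pickle.load(open("w5.pkl","rb")))):
    m=mask(L(f),(18,140,100),(32,255,255));x0,y0,x1,y1=b;k=np.zeros_like(m);k[y0:y1,x0:x1]=m[y0:y1,x0:x1]
    K,l,S,c=cv2.connectedComponentsWithStats(k);i=1+np.argmax(S[1:,4]);v,u=np.nonzero(l==i)
    P=np.array([plane(n,(a,bb),.077,st)[:2] for a,bb in zip(u,v)])-O;X,Y=P@ex,P@ey
    mid=np.abs(Y+.062)<.035;fit=np.polyfit(Y[mid],X[mid],1)
    print(f,S[i],"Y",np.percentile(Y,[0,1,99,100]).round(4),"lip x",X[mid].mean().round(4),X[mid].min().round(4),X[mid].max().round(4),"slope deg",np.degrees(np.arctan(fit[0])))
# slab
A=plane("top",(381.9,212.1),.131);B=plane("top",(417.0,215.6),.131);C=plane("scene",(226.3,120.4),.131);D=plane("scene",(259.9,137.2),.131)
for a,b in((A,B),(D,C)):d=a-b;print(a,b,(a+b)/2,np.linalg.norm(d),np.degrees(np.arctan2(d[1],d[0])))
# rack direction from all slabs' top edges in top view
t=L("top0");g=cv2.cvtColor(t,cv2.COLOR_RGB2HSV)
for nm,lo,hi in(("red",(0,150,60),(8,255,255)),("blue",(112,150,50),(125,255,255)),("green",(50,100,40),(80,255,255)),("purple",(138,80,40),(160,255,255))):
    m=cv2.inRange(g,np.array(lo),np.array(hi));m[:,:360]=0;m[:,430:]=0;m[:180]=0;m[270:]=0
    v=g[...,2];th=(np.percentile(v[m>0],5)+np.percentile(v[m>0],97))/2;mm=((m>0)&(v>th)).astype(np.uint8)
    y,x=np.nonzero(mm);P=np.array([plane("top",q,.131)[:2] for q in zip(x,y)]);c=P.mean(0);d=np.linalg.svd(P-c)[2][0];d*=np.sign(d[1]);t_=(P-c)@d
    print(nm,c,np.degrees(np.arctan2(d[1],d[0])),t_.min(),t_.max(),len(x))
E
```

```text
top0 [206 192  50  24 220] Y [-0.1252 -0.1243  0.0018  0.0034] lip x 0.0273 0.0233 0.0312 slope deg 0.22032099940825403
scene0 [398 207  62  51 338] Y [-0.1245 -0.1239 -0.0031 -0.0026] lip x 0.0317 0.0271 0.0365 slope deg -0.22714439936572786
s5 [398 207  62  51 333] Y [-0.1245 -0.1239 -0.0031 -0.0026] lip x 0.0319 0.0271 0.0365 slope deg -0.31998680097130394
w1 [211  96  68  70 416] Y [-0.1241 -0.123  -0.0009 -0.0008] lip x 0.0265 0.024 0.0296 slope deg -0.20236547065228583
w5 [215 189  52  36 267] Y [-0.0785 -0.075  -0.0045 -0.0043] lip x 0.0271 0.0243 0.0301 slope deg 0.8715463422174776
[ 0.5364 -0.185   0.131 ] [ 0.5284 -0.2704  0.131 ] [ 0.5324 -0.2277  0.131 ] 0.08579831362633816 84.64562273750623
[ 0.5382 -0.1859  0.131 ] [ 0.5299 -0.2726  0.131 ] [ 0.5341 -0.2292  0.131 ] 0.08704882215135701 84.54432231152599
red [ 0.5772 -0.2306] 83.49760019935003 -0.041353488030516944 0.04260939383183241 105
blue [ 0.5323 -0.2278] 83.8454876763102 -0.042873106600533444 0.042998784622281724 102
green [ 0.4894 -0.2226] 83.36523160007738 -0.04206799473740005 0.04331209790972106 83
purple [ 0.4463 -0.2172] 83.87590838870608 -0.04151766929552153 0.04334050534906984 78
```

```bash
python3 - <<'E'
from h import *
go(([.525,-.2285,.27],down(-6)))
E
```

```text
[-0.4947, -0.7717, -0.0377, 0.0002, 0.0, 0.0397]
[-0.67, -0.6256, -0.0369, 0.0002, 0.0, 0.0397]
[-0.8038, -0.4407, -0.0364, 0.0002, 0.0, 0.0397]
[-0.8878, -0.2285, -0.0361, 0.0002, 0.0, 0.0397]
--
```

Request:
carry_out(
  deltas=[
    [[-0.25,-0.386,-0.05,0,0,0.02,0.4],[-0.495,-0.772,-0.05,0,0,0.0397,0.4],[-0.495,-0.772,-0.05,0,0,0.0397,0.4],[-0.495,-0.772,-0.05,0,0,0.0397,0.4],[-0.495,-0.772,-0.05,0,0,0.0397,0.4],[-0.495,-0.772,-0.05,0,0,0.0397,0.4],[-0.495,-0.772,-0.05,0,0,0.0397,0.4],[-0.495,-0.772,-0.05,0,0,0.0397,0.4],[-0.495,-0.772,-0.05,0,0,0.0397,0.4],[-0.495,-0.772,-0.05,0,0,0.0397,0.4]],
  ],
)

```text
time_s: 11.53
position: [0.568, 0.1825, 0.2533]
tcp_rot: [[-0.602, 0.799, -0.0], [0.799, 0.602, 0.0], [0.0, -0.0, -1.0]]
force: [-0.6, -0.6, -1.0]
opening: 0.299
grasp_force: 0.0
```

Request:
carry_out(
  deltas=[
    [[-0.67,-0.626,-0.037,0,0,0.0397,0.4],[-0.67,-0.626,-0.037,0,0,0.0397,0.4],[-0.67,-0.626,-0.037,0,0,0.0397,0.4],[-0.67,-0.626,-0.037,0,0,0.0397,0.4],[-0.67,-0.626,-0.037,0,0,0.0397,0.4],[-0.67,-0.626,-0.037,0,0,0.0397,0.4],[-0.67,-0.626,-0.037,0,0,0.0397,0.4],[-0.67,-0.626,-0.037,0,0,0.0397,0.4],[-0.67,-0.626,-0.037,0,0,0.0397,0.4],[-0.67,-0.626,-0.037,0,0,0.0397,0.4]],
  ],
)

```text
time_s: 12.37
position: [0.5533, 0.0458, 0.2591]
tcp_rot: [[-0.386, 0.922, -0.0], [0.922, 0.386, 0.0], [0.0, -0.0, -1.0]]
force: [-0.2, 0.4, 0.5]
opening: 0.3
grasp_force: 0.0
```

Request:
carry_out(
  deltas=[
    [[-0.804,-0.441,-0.036,0,0,0.0397,0.4],[-0.804,-0.441,-0.036,0,0,0.0397,0.4],[-0.804,-0.441,-0.036,0,0,0.0397,0.4],[-0.804,-0.441,-0.036,0,0,0.0397,0.4],[-0.804,-0.441,-0.036,0,0,0.0397,0.4],[-0.804,-0.441,-0.036,0,0,0.0397,0.4],[-0.804,-0.441,-0.036,0,0,0.0397,0.4],[-0.804,-0.441,-0.036,0,0,0.0397,0.4],[-0.804,-0.441,-0.036,0,0,0.0397,0.4],[-0.804,-0.441,-0.036,0,0,0.0397,0.4]],
  ],
)

```text
time_s: 13.2
position: [0.5387, -0.091, 0.2646]
tcp_rot: [[-0.147, 0.989, -0.0], [0.989, 0.147, 0.0], [0.0, -0.0, -1.0]]
force: [-0.5, 0.0, -0.6]
opening: 0.297
grasp_force: 0.0
```

Request:
carry_out(
  deltas=[
    [[-0.888,-0.2285,-0.036,0,0,0.0397,0.4],[-0.888,-0.2285,-0.036,0,0,0.0397,0.4],[-0.888,-0.2285,-0.036,0,0,0.0397,0.4],[-0.888,-0.2285,-0.036,0,0,0.0397,0.4],[-0.888,-0.2285,-0.036,0,0,0.0397,0.4],[-0.888,-0.2285,-0.036,0,0,0.0397,0.4],[-0.888,-0.2285,-0.036,0,0,0.0397,0.4],[-0.888,-0.2285,-0.036,0,0,0.0397,0.4],[-0.888,-0.2285,-0.036,0,0,0.0397,0.4],[-0.888,-0.2285,-0.036,0,0,0.0397,0.4]],
  ],
)

```text
time_s: 14.03
position: [0.5242, -0.2276, 0.2701]
tcp_rot: [[0.102, 0.995, -0.0], [0.995, -0.102, 0.0], [0.0, -0.0, -1.0]]
force: [0.1, 0.7, 0.1]
opening: 0.299
grasp_force: 0.0
```

```bash
python3 - <<'E'
from h import *
import pickle
s=telemetry.read_state();w=capture("wrist");cv2.imwrite("pics/w6.png",w[:,:,::-1]);pickle.dump(s,open("w6.pkl","wb"))
print(s["position"],s["tcp_rot"].tolist(),s["joint_positions"],s["opening"],s["time_s"])
g=cv2.cvtColor(w,cv2.COLOR_RGB2HSV);m=mask(w,(112,150,50),(125,255,255))
K,l,S,c=cv2.connectedComponentsWithStats(m);i=1+np.argmax(S[1:,4]);mm=l==i;v=g[...,2];print(S[i],np.percentile(v[mm],[5,25,50,75,95]))
th=(np.percentile(v[mm],5)+np.percentile(v[mm],97))/2;e=(mm&(v>th)).astype(np.uint8)
for z in(.129,.132):
    y,x=np.nonzero(e);P=np.array([plane("wrist",q,z,s)[:2] for q in zip(x,y)]);c=P.mean(0);d=np.linalg.svd(P-c)[2];d0=d[0]*np.sign(d[0][1]);t=(P-c)@d0;n=(P-c)@d[1]
    print(z,len(x),c,c+d0*(t.min()+t.max())/2,np.degrees(np.arctan2(d0[1],d0[0])),t.min(),t.max(),n.min(),n.max())
u=np.array([x.mean(),y.mean()]);print(u,tri([ray("wrist",u,s),ray("scene",(243.1,128.8)),ray("top",(399.5,213.9))]))
E
```

```text
[ 0.5242 -0.2276  0.2701] [[0.10219421435744167, 0.9947644654456412, -2.8957087956650007e-05], [0.9947644482330679, -0.10219420702149272, 0.0001912663276877153], [0.0001873056995786208, -4.8351793714818044e-05, -0.9999999812893392]] [-34.6792  21.4937  84.4745   0.0084  74.0393 -28.8159] 0.2986824726261804 14.0333
[317 129   8  87 588] [ 67.   138.75 165.   168.   171.  ]
0.129 457 [ 0.5346 -0.2262] [ 0.5344 -0.228 ] 83.62502199254327 -0.04572761981261574 0.04215094387487105 -0.0033435814678274608 0.0032381532498945
0.132 457 [ 0.5346 -0.2255] [ 0.5344 -0.2272] 83.62502199254325 -0.04531230704965517 0.041768115618473205 -0.0033132139992545907 0.003208743313872712
[321.1007 175.7287] (array([ 0.5337, -0.2273,  0.1306]), np.float64(0.0021136384694219767))
```

Request:
carry_out(
  deltas=[
    [[0.002,0.03,0.15,0,0,0,0.4],[0.004,0.067,0.4,0,0,0,0.4],[0.004,0.067,0.6,0,0,0,0.4],[0.004,0.067,0.75,0,0,0,0.4],[0.004,0.067,0.8,0,0,0,0.4],[0.004,0.067,0.8,0,0,0,0.4],[0.004,0.067,0.8,0,0,0,0.4],[0.004,0.067,0.8,0,0,0,0.4],[0.004,0.067,0.8,0,0,0,0.4],[0.004,0.067,0.8,0,0,0,0.4]],
  ],
)

```text
time_s: 14.92
position: [0.535, -0.23, 0.1517]
tcp_rot: [[0.104, 0.995, 0.003], [0.995, -0.104, -0.002], [-0.002, 0.003, -1.0]]
force: [-0.5, -0.8, 0.1]
opening: 0.298
grasp_force: 0.0
```

Request:
carry_out(
  deltas=[
    [[0,0,0.06,0,0,0,0.4],[0,0,0.13,0,0,0,0.4],[0,0,0.2,0,0,0,0.4],[0,0,0.27,0,0,0,0.4],[0,0,0.34,0,0,0,0.4],[0,0,0.4,0,0,0,0.4],[0,0,0.44,0,0,0,0.4],[0,0,0.453,0,0,0,0.4],[0,0,0.453,0,0,0,1],[0,0,0.453,0,0,0,1]],
  ],
)

```text
time_s: 15.75
position: [0.5343, -0.2296, 0.0821]
tcp_rot: [[0.104, 0.995, 0.0], [0.995, -0.104, -0.0], [-0.0, 0.0, -1.0]]
force: [0.2, 0.2, 0.1]
opening: 0.221
grasp_force: 0.0
```

Request:
carry_out(
  deltas=[
    [[0,0,0,0,0,0,1],[0,0,0,0,0,0,1],[0,0,0,0,0,0,1],[0,0,0,0,0,0,1],[0,0,0,0,0,0,1],[0,0,0,0,0,0,1],[0,0,0,0,0,0,1],[0,0,0,0,0,0,1],[0,0,0,0,0,0,1],[0,0,0,0,0,0,1]],
  ],
)

```text
time_s: 16.58
position: [0.5345, -0.2297, 0.0826]
tcp_rot: [[0.104, 0.995, 0.001], [0.995, -0.104, -0.001], [-0.001, 0.001, -1.0]]
force: [-0.7, 0.4, 5.9]
opening: 0.088
grasp_force: 30.0
```

Request:
carry_out(
  deltas=[
    [[0,0,-0.04,0,0,0,1],[0,0,-0.1,0,0,0,1],[0,0,-0.2,0,0,0,1],[0,0,-0.3,0,0,0,1],[0,0,-0.4,0,0,0,1],[0,0,-0.5,0,0,0,1],[0,0,-0.6,0,0,0,1],[0,0,-0.7,0,0,0,1],[0,0,-0.75,0,0,0,1],[0,0,-0.75,0,0,0,1]],
  ],
)

```text
time_s: 17.42
position: [0.5351, -0.23, 0.1966]
tcp_rot: [[0.104, 0.995, 0.003], [0.995, -0.104, -0.002], [-0.002, 0.003, -1.0]]
force: [0.3, -0.1, 0.3]
opening: 0.091
grasp_force: 30.0
```

Request:
carry_out(
  deltas=[
    [[0,0,-0.1,0,0,0,1],[0,0,-0.25,0,0,0,1],[0,0,-0.4,0,0,0,1],[0,0,-0.55,0,0,0,1],[0,0,-0.7,0,0,0,1],[0,0,-0.75,0,0,0,1],[0,0,-0.75,0,0,0,1],[0,0,-0.75,0,0,0,1],[0,0,-0.75,0,0,0,1],[0,0,-0.75,0,0,0,1]],
  ],
)

```text
time_s: 18.25
position: [0.5331, -0.2288, 0.3049]
tcp_rot: [[0.104, 0.995, -0.003], [0.995, -0.104, 0.002], [0.002, -0.004, -1.0]]
force: [0.4, 0.2, -2.1]
opening: 0.091
grasp_force: 30.0
```

```bash
cat >> h.py <<'E'
a_=np.radians(-16.6);EX=np.array([np.cos(a_),np.sin(a_),0]);EY=np.array([-np.sin(a_),np.cos(a_),0]);EZ=np.array([0,0,1.])
BX=EX*np.cos(np.pi/6)+EZ*.5;BZ=-EX*.5+EZ*np.cos(np.pi/6);BO=np.array([.5660,.1930,.060])
RB=np.column_stack([EY,BX,-BZ])
def seat(x,z,h=.0705,off=.0015): return BO+x*BX+(h+z)*BZ-off*EY
E
python3 - <<'E'
from h import *
s=telemetry.read_state();print(s["position"],s["opening"],s["grasp_force"],s["force"],s["time_s"],s["joint_positions"])
print(seat(.004,.15),seat(.004,.0),RB.tolist())
# slab bottom check in scene & top
im=capture("scene");cv2.imwrite("pics/s7.png",im[:,:,::-1])
go(([.51,-.02,.31],down(-16.6)),(seat(.004,.15),RB),(seat(.004,.02),RB))
E
```

```text
[ 0.5331 -0.2288  0.3049] 0.09110300411904176 29.99623328447342 [ 0.4008  0.1981 -2.1331] 18.25 [-34.2579  20.6655  80.1675  -0.0021  79.404  -28.2858]
[0.4632 0.2221 0.253 ] [0.5351 0.2006 0.1231] [[0.28568836740497355, 0.8299316945069098, 0.4791612872325666], [0.9583225744651332, -0.2474133837384093, -0.14284418370248678], [0.0, 0.5, -0.8660254037844387]]
[0.6846, -0.1496, -0.0145, -0.0003, -0.0001, 0.0148]
[0.6678, -0.2124, -0.0153, -0.0003, -0.0001, 0.0148]
--
[0.7287, -0.3799, 0.1901, -0.0417, 0.0, 0.0]
[0.7287, -0.4162, 0.0853, -0.0417, 0.0, 0.0]
--
[0.0, 0.0, 0.8667, 0.0, 0.0, 0.0]
--
```

Request:
carry_out(
  deltas=[
    [[0.1,-0.02,0,0,0,0.002,1],[0.3,-0.06,-0.01,0,0,0.007,1],[0.5,-0.1,-0.014,0,0,0.0148,1],[0.685,-0.15,-0.0145,0,0,0.0148,1],[0.685,-0.15,-0.0145,0,0,0.0148,1],[0.685,-0.15,-0.0145,0,0,0.0148,1],[0.685,-0.15,-0.0145,0,0,0.0148,1],[0.685,-0.15,-0.0145,0,0,0.0148,1],[0.685,-0.15,-0.0145,0,0,0.0148,1],[0.685,-0.15,-0.0145,0,0,0.0148,1]],
  ],
)

```text
time_s: 19.13
position: [0.5225, -0.1259, 0.309]
tcp_rot: [[0.197, 0.98, -0.0], [0.98, -0.197, -0.0], [-0.0, -0.0, -1.0]]
force: [-0.2, 0.1, 0.3]
opening: 0.09
grasp_force: 30.0
```

Request:
carry_out(
  deltas=[
    [[0.1,-0.03,0,0,0,0.002,1],[0.3,-0.1,-0.01,0,0,0.007,1],[0.5,-0.16,-0.015,0,0,0.0148,1],[0.668,-0.212,-0.015,0,0,0.0148,1],[0.668,-0.212,-0.015,0,0,0.0148,1],[0.668,-0.212,-0.015,0,0,0.0148,1],[0.668,-0.212,-0.015,0,0,0.0148,1],[0.668,-0.212,-0.015,0,0,0.0148,1],[0.668,-0.212,-0.015,0,0,0.0148,1],[0.668,-0.212,-0.015,0,0,0.0148,1]],
  ],
)

```text
time_s: 19.97
position: [0.511, -0.0214, 0.3114]
tcp_rot: [[0.288, 0.958, -0.0], [0.958, -0.288, -0.0], [-0.0, -0.0, -1.0]]
force: [0.6, -0.4, -1.2]
opening: 0.092
grasp_force: 30.0
```

```bash
python3 - <<'E'
from h import *
s=telemetry.read_state();print(s["position"],s["opening"],s["time_s"],s["joint_positions"])
go((seat(.004,.15),RB),(seat(.004,.02),RB))
E
```

```text
[ 0.511  -0.0214  0.3114] 0.09186608123895501 19.9667 [-14.9255  14.112   88.8947  -0.0088  76.9981   1.7897]
[0.7315, -0.386, 0.1946, -0.0417, 0.0001, -0.0002]
[0.7318, -0.4225, 0.0884, -0.0417, 0.0001, -0.0002]
--
[0.0, 0.0, 0.8667, 0.0, 0.0, 0.0]
--
```

Request:
carry_out(
  deltas=[
    [[0.1,-0.05,0.02,-0.005,0,0,1],[0.3,-0.15,0.08,-0.015,0,0,1],[0.5,-0.26,0.13,-0.028,0,0,1],[0.65,-0.34,0.17,-0.036,0,0,1],[0.7315,-0.386,0.1946,-0.0417,0,0,1],[0.7315,-0.386,0.1946,-0.0417,0,0,1],[0.7315,-0.386,0.1946,-0.0417,0,0,1],[0.7315,-0.386,0.1946,-0.0417,0,0,1],[0.7315,-0.386,0.1946,-0.0417,0,0,1],[0.7315,-0.386,0.1946,-0.0417,0,0,1]],
  ],
)

```text
time_s: 20.8
position: [0.488, 0.1002, 0.2827]
tcp_rot: [[0.288, 0.925, 0.249], [0.958, -0.278, -0.075], [0.0, 0.26, -0.966]]
force: [-0.6, 0.5, -1.0]
opening: 0.092
grasp_force: 30.0
```

Request:
carry_out(
  deltas=[
    [[0.1,-0.06,0.01,-0.005,0,0,1],[0.3,-0.17,0.03,-0.015,0,0,1],[0.5,-0.29,0.06,-0.028,0,0,1],[0.65,-0.37,0.08,-0.036,0,0,1],[0.732,-0.4225,0.0884,-0.0417,0,0,1],[0.732,-0.4225,0.0884,-0.0417,0,0,1],[0.732,-0.4225,0.0884,-0.0417,0,0,1],[0.732,-0.4225,0.0884,-0.0417,0,0,1],[0.732,-0.4225,0.0884,-0.0417,0,0,1],[0.732,-0.4225,0.0884,-0.0417,0,0,1]],
  ],
)

```text
time_s: 21.63
position: [0.4641, 0.2219, 0.2538]
tcp_rot: [[0.289, 0.828, 0.48], [0.957, -0.25, -0.144], [0.001, 0.501, -0.865]]
force: [-0.9, 0.0, -0.7]
opening: 0.086
grasp_force: 30.0
```

```bash
python3 - <<'E'
from h import *
s=telemetry.read_state();print(s["position"],s["tcp_rot"].tolist(),s["opening"],s["time_s"],s["joint_positions"])
go((seat(.004,.02),RB))
# where is slab's lower edge? predicted corners vs blue mask in scene/top
P=s["position"];R=s["tcp_rot"];O=P+R@np.array([.0015,0,.0705])
for n in("scene","top"):
    c=camera_info(n);T=np.linalg.inv(c["cam_to_world"]);im=capture(n);cv2.imwrite(f"pics/{n}8.png",im[:,:,::-1])
    m=mask(im,(110,130,35),(127,255,255));K,l,S,cc=cv2.connectedComponentsWithStats(m);i=1+np.argmax(S[1:,4]);h=cv2.approxPolyDP(cv2.findContours((l==i).astype(np.uint8),0,2)[0][0],3,True)
    print(n,S[i],h.reshape(-1,2).tolist())
    for a in(-.045,.045):
        for z in(0,.12):
            for x in(-.004,.004):
                q=T@np.r_[O+R@np.array([a,x,-z]),1];print((a,z,x),(c["mtx"]@q[:3]/q[2])[:2].round(1))
E
```

```text
[0.4641 0.2219 0.2538] [[0.2888981402840146, 0.8283224353971065, 0.4800206324297363], [0.9573594088968239, -0.2504351987689146, -0.14403184861098742], [0.0009092508795207306, 0.5011628021265949, -0.8653525403137483]] 0.08623902187335607 21.6333 [ 25.7682  11.9835 110.533  -32.5089  39.0238  64.8276]
[0.0002, -0.0091, 0.8685, 0.0002, 0.0001, -0.0005]
--
scene [ 444  104   85   86 3653] [[479, 104], [444, 163], [487, 189], [528, 132], [509, 120], [499, 132], [488, 125], [496, 113]]
(-0.045, 0, -0.004) [443.8 161.9]
(-0.045, 0, 0.004) [442.2 162.9]
(-0.045, 0.12, -0.004) [480.2 102.8]
(-0.045, 0.12, 0.004) [478.7 103.4]
(0.045, 0, -0.004) [487.9 190.8]
(0.045, 0, 0.004) [486.6 192.1]
(0.045, 0.12, -0.004) [530.4 131.7]
(0.045, 0.12, 0.004) [529.3 132.6]
top [184 220  45  41 962] [[192, 220], [184, 227], [199, 233], [192, 256], [207, 260], [228, 231]]
(-0.045, 0, -0.004) [228.9 232.9]
(-0.045, 0, 0.004) [229.5 229.9]
(-0.045, 0.12, -0.004) [207.1 260.9]
(-0.045, 0.12, 0.004) [207.7 257.6]
(0.045, 0, -0.004) [191.  221.1]
(0.045, 0, 0.004) [191.4 218.1]
(0.045, 0.12, -0.004) [163.5 247.3]
(0.045, 0.12, 0.004) [163.9 243.9]
```

Request:
carry_out(
  deltas=[
    [[0,0,0.1,0,0,0,1],[0,-0.005,0.25,0,0,0,1],[0,-0.009,0.42,0,0,0,1],[0,-0.009,0.58,0,0,0,1],[0,-0.009,0.72,0,0,0,1],[0,-0.009,0.82,0,0,0,1],[0,-0.009,0.868,0,0,0,1],[0,-0.009,0.868,0,0,0,1],[0,-0.009,0.868,0,0,0,1],[0,-0.009,0.868,0,0,0,1]],
  ],
)

```text
time_s: 22.57
position: [0.5243, 0.2048, 0.1406]
tcp_rot: [[0.286, 0.829, 0.481], [0.958, -0.248, -0.143], [0.001, 0.501, -0.865]]
force: [0.5, 0.0, -1.1]
opening: 0.091
grasp_force: 30.0
```

```bash
python3 - <<'E'
from h import *
s=telemetry.read_state();print(s["position"],s["opening"],s["time_s"],s["force"],s["joint_positions"])
P=s["position"];R=s["tcp_rot"];O=P+R@np.array([.0015,0,.0705])-BO;print("bed xyz",O@BX,O@EY,O@BZ)
go((seat(.002,.003),RB))
sc=capture("scene");cv2.imwrite("pics/s9.png",sc[:,:,::-1]);t=capture("top")
cv2.imwrite("pics/m9.png",np.hstack([cv2.resize(sc[150:290,380:520],(400,400),interpolation=2),cv2.resize(t[150:270,150:270],(400,400),interpolation=2)])[:,:,::-1])
E
```

```text
[0.5243 0.2048 0.1406] 0.09069334709344064 22.5667 [ 0.5199  0.0063 -1.113 ] [ 20.2397  26.334  113.1127 -49.3837  23.2984  79.9656]
bed xyz 0.002900354543427402 0.0009678107656718548 0.020954826764478067
[-0.0063, -0.0054, 0.1197, 0.0002, -0.0001, -0.0002]
--
```

View pics/m9.png

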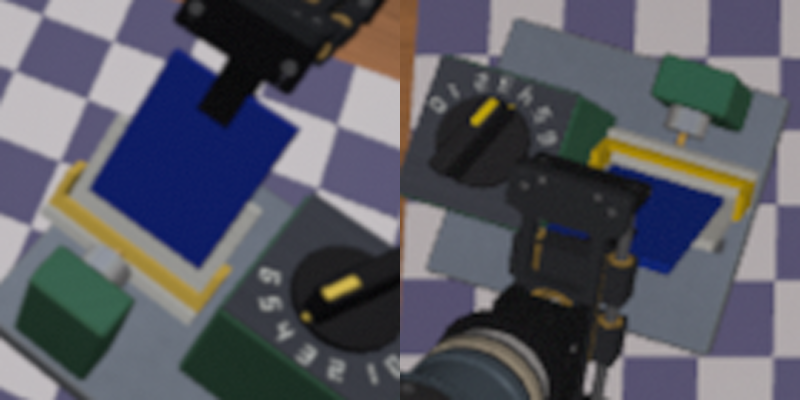

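The last picture shows the slab in line with the back plate and centred between the cheeks (about (195,160) in the left half). I'll lower it gently.

Request:
carry_out(
  deltas=[
    [[0,0,0.02,0,0,0,1],[-0.003,-0.003,0.04,0,0,0,1],[-0.005,-0.005,0.06,0,0,0,1],[-0.006,-0.005,0.075,0,0,0,1],[-0.006,-0.005,0.09,0,0,0,1],[-0.006,-0.005,0.1,0,0,0,1],[-0.006,-0.005,0.11,0,0,0,1],[-0.006,-0.005,0.12,0,0,0,1],[-0.006,-0.005,0.12,0,0,0,1],[-0.006,-0.005,0.12,0,0,0,1]],
  ],
)

```text
time_s: 23.5
position: [0.5319, 0.2015, 0.1236]
tcp_rot: [[0.286, 0.83, 0.479], [0.958, -0.248, -0.143], [-0.0, 0.5, -0.866]]
force: [-0.0, 0.4, -0.9]
opening: 0.089
grasp_force: 30.0
```

```bash
cat > b.py <<'E'
from h import *
s=telemetry.read_state();P=s["position"];R=s["tcp_rot"];O=P+R@np.array([.0015,0,.0705])-BO
f=s["force"];print("bed xyz",O@BX,O@EY,O@BZ,"F bed",f@BX,f@EY,f@BZ,s["opening"],s["time_s"])
E
python3 b.py
```

```text
bed xyz 0.001389194771803405 -0.0001645830615168325 0.0021408379563284505 F bed -0.5587533097021444 0.36354158840860246 -0.7277380425142833 0.08893335038283545 23.5
```

No contact yet, so I'll go down in small steps until it touches.

Request:
carry_out(
  deltas=[
    [[0,0,0.004,0,0,0,1],[0,0,0.008,0,0,0,1],[0,0,0.012,0,0,0,1],[0,0,0.016,0,0,0,1],[0,0,0.02,0,0,0,1],[0,0,0.02,0,0,0,1],[0,0,0.02,0,0,0,1],[0,0,0.02,0,0,0,1],[0,0,0.02,0,0,0,1],[0,0,0.02,0,0,0,1]],
  ],
)

```text
time_s: 24.33
position: [0.533, 0.2012, 0.1218]
tcp_rot: [[0.286, 0.829, 0.48], [0.958, -0.248, -0.143], [0.0, 0.501, -0.865]]
force: [-3.7, 0.6, 4.8]
opening: 0.091
grasp_force: 30.0
```

```bash
python3 b.py
```

```text
bed xyz 0.0015338196178666613 -4.793979226434914e-05 8.37614104973128e-06 F bed -0.8399308483140495 -0.5298995344232261 6.027221063806094 0.09138993272284092 24.3333
```

Request:
carry_out(
  deltas=[
    [[0,-0.003,0,0,0,0,1],[0,-0.006,0,0,0,0,1],[0,-0.01,0,0,0,0,1],[0,-0.012,0,0,0,0,1],[0,-0.012,0,0,0,0,1],[0,-0.012,0,0,0,0,1],[0,-0.012,0,0,0,0,1],[0,-0.012,0,0,0,0,1],[0,-0.012,0,0,0,0,1],[0,-0.012,0,0,0,0,1]],
  ],
)

```text
time_s: 25.17
position: [0.5325, 0.2014, 0.1215]
tcp_rot: [[0.286, 0.829, 0.481], [0.958, -0.247, -0.144], [0.0, 0.502, -0.865]]
force: [-1.8, -0.6, 5.7]
opening: 0.088
grasp_force: 30.0
```

```bash
python3 b.py
```

```text
bed xyz 0.001013810637183585 -4.4925084117647914e-05 -3.3380511010897087e-06 F bed 1.4698921114448027 -1.067558324993353 5.696020903348204 0.087596799811455 25.1667
```

Request:
carry_out(
  deltas=[
    [[0,0,0,0,0,0,0.8],[0,0,0,0,0,0,0.6],[0,0,0,0,0,0,0.4],[0,0,0,0,0,0,0.4],[0,0,0,0,0,0,0.4],[0,0,0,0,0,0,0.4],[0,0,0,0,0,0,0.4],[0,0,0,0,0,0,0.4],[0,0,0,0,0,0,0.4],[0,0,0,0,0,0,0.4]],
  ],
)

```text
time_s: 26.0
position: [0.5318, 0.2015, 0.1202]
tcp_rot: [[0.286, 0.83, 0.479], [0.958, -0.248, -0.143], [-0.0, 0.5, -0.866]]
force: [-0.5, -0.5, 0.4]
opening: 0.301
grasp_force: 0.0
```

Request:
carry_out(
  deltas=[
    [[0,0,-0.05,0,0,0,0.4],[0,0,-0.15,0,0,0,0.4],[0,0,-0.3,0,0,0,0.4],[0,0,-0.45,0,0,0,0.4],[0,0,-0.6,0,0,0,0.4],[0,0,-0.75,0,0,0,0.4],[0,0,-0.85,0,0,0,0.4],[0,0,-0.9,0,0,0,0.4],[0,0,-0.9,0,0,0,0.4],[0,0,-0.9,0,0,0,0.4]],
  ],
)

```text
time_s: 26.83
position: [0.4671, 0.2208, 0.237]
tcp_rot: [[0.286, 0.829, 0.48], [0.958, -0.248, -0.143], [0.0, 0.501, -0.866]]
force: [0.7, -0.6, 0.1]
opening: 0.308
grasp_force: 0.0
```

```bash
python3 - <<'E'
from h import *
O=BO
for n in("scene","top"):
    c=camera_info(n);T=np.linalg.inv(c["cam_to_world"]);im=capture(n);cv2.imwrite(f"pics/{n}10.png",im[:,:,::-1])
    m=mask(im,(110,130,35),(127,255,255));K,l,S,cc=cv2.connectedComponentsWithStats(m);i=1+np.argmax(S[1:,4]);h=cv2.approxPolyDP(cv2.findContours((l==i).astype(np.uint8),0,2)[0][0],3,True)
    print(n,S[i],h.reshape(-1,2).tolist())
    for a in(-.045,.045):
        for z in(0.01,.12):
            q=T@np.r_[O+EY*a+BX*.004+BZ*z,1];print((a,z),(c["mtx"]@q[:3]/q[2])[:2].round(1))
    if n=="scene":
        m=mask(im,(18,120,90),(32,255,255));m[:225]=0;m[290:]=0;m[:,:480]=0;m[:,545:]=0;K,l,S,cc=cv2.connectedComponentsWithStats(m)
        for i in range(1,K):
            d=plane(n,cc[i],.171)[:2]-np.array([.5825,.3185]);print(S[i],1.2-np.arctan2(d[1],d[0])-np.radians(16.6))
E
```

```text
scene [ 409  177   68   71 2606] [[436, 177], [409, 221], [445, 247], [476, 203]]
(-0.045, 0.01) [408.1 219.6]
(-0.045, 0.12) [435.1 175.6]
(0.045, 0.01) [446.7 248.1]
(0.045, 0.12) [478.  204.5]
[493 246  13   9  68] 1.6503447800183264
[486 260   2   2   4] 1.4920579136367464
top [198 198  51  31 948] [[198, 216], [234, 228], [248, 207], [217, 198]]
(-0.045, 0.01) [248.3 207.4]
(-0.045, 0.12) [233.8 226. ]
(0.045, 0.01) [215.3 197.3]
(0.045, 0.12) [196.9 214.7]
```

The slab is seated where predicted, within about 1–2 px in both views, and the dial stands at 4. The gripper is clear, so I'm handing in.

```bash
python3 -c "
from rig import job
print(job.hand_in())"
```

```text
the job is handed in; nothing more can be done
None
```

The depth dial is at 4 and the blue slab is seated and released on the engraver's bed. I handed the job in at about 27 s of the 51 s allowed, and the hand-in returned no verdict.

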